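# Load the kitchen roll and close the retaining arm

## Robot

A 6-joint arm with a two-finger parallel gripper is mounted at the origin on the work surface. World frame = base frame: x ahead of the robot, y to its left, z up, the work surface at z = 0. Lengths are in m, angles in rad, forces in N, time in s.
With the tool pointing down it reaches from about 0.225 to 0.875 m from the base axis. Payload 3.4 kg.
Tool frame: the origin (TCP) lies on the mounting face of the last link; the fingertips stand 173 mm ahead of it and the grasp point (between the pads) lies 155 mm ahead of it; z points along the fingers, y is the line along which they close (so a half turn about z gives the same grasp; the last joint's range is limited). The gripper opens to 85 mm and grips with 20 to 120 N. Pads are 22 mm wide; open, the fingers measure 114 mm over their backs; the gripper's body (76 mm by 85 mm) begins 54 mm behind the grasp point. The pads swing forward as they close: fully open they stand 13 mm farther back than shut.
Start: joints at [1.03, 0.276, 1.505, -0, 1.361, -0.121], TCP at [0.234, 0.525, 0.405] pointing down, gripper open.
Joint ranges: [-2.89, 2.89], [-0.75, 2.08], [0.22, 2.7], [-1.18, 4.32], [0.11, 2.71], [-2.7, 2.7]. Speed limits (rad/s): [2.57, 2.57, 3.14, 3.14, 3.14, 3.14].

## Interface

Orientations are given as a unit quaternion [w, x, y, z].
In Python, from rig import manip gives the robot as it stands.
- The arm moves only by the tool carry_out, never from a script. Its arguments are lists of equal length, an entry for each row: "linear": the shift along the world's x, y, z each as a share of 500 mm, from -1 to 1, a list of three; "angular": the turn, a rotation vector about the world's x, y, z each as a share of 0.08 rad, from -1 to 1, a list of three; "hand": the opening, from 0 (shut) to 1 (fully open). In form: {"linear": [[x, y, z], ...], "angular": [[rx, ry, rz], ...], "hand": [hand, ...]}. A call has 1 to 8 rows; each row shifts and turns the commanded pose from where the row before left it; what a row does not reach is not made up. A row lasts 1/12 s, in which the tool goes at most 41.7 mm and 7.16 degrees, less where a joint would pass 70% of its speed; a pose out of reach is approached as far as the arm can. A call with a number of a shift or a turn outside -1 to 1 is refused whole. A call with a gripper value outside its range is refused whole. The fingers move at their own pace and stop on an object; "force" is the grip in N (left out, the last holds). Time passes only in rows, so rows that do not move let the fingers close. It gives the time, the measured TCP pose, the force, the opening and the grip force at its end, in the units of the state.
- manip.get_state(): the state, without advancing time (a new reading comes with each control period).
- manip.get_image(name): name is "side" or "top" or "wrist"; returns the picture (420x560x3 uint8, red, green, blue); there is no depth.
- manip.camera_params(name): a dict with "fx", "fy", "cx", "cy" (pixels), "view" (4x4, takes a point from world to camera coordinates); the wrist camera has in their place "hand_eye" (4x4, takes a point from camera to tool coordinates, whose origin is the TCP and whose axes are the flange's). Camera axes: x right, y down, z forward; pixel columns grow to the right and rows downward; lengths in m; the calibration is good to about 2 mm. A picture is of the moment at which its call begins: read the wrist's pose just before it. camera_params takes no time and is no camera call.
- manip.sign_off(): hands the job in; it is judged then, once.
The state is a dict: "clock": time; "qpos": joint angles; "qd": joint speeds; "effort": joint torques, N m; "position": TCP position; "ee_rot": TCP orientation; "contact_force": force on the tool from outside, world axes, zero at the start; "moment": the same for the moment, N m; "width": finger opening in m; "gripper_force": force on a finger pad.
Only numpy, scipy, OpenCV 4.12 (cv2) and the standard library are available. Lean on these libraries where they do the work, as an engineer would, in place of code of your own. Each camera call takes 0.05 s, during which the arm holds its last target. There are 200 camera calls.

## Task

The kitchen roll lies on its side in the wooden crate. Take it out and slide it, upright, down over the spindle of the kitchen-roll holder until it sits flat on the holder's base, and let go of it; only then swing the holder's red-capped retaining arm in beside the roll, as far as it goes, and leave it there. Leave the soap bottle, the mug and the tin standing where they are.

Things in the scene. Friction and masses are not known exactly. Their poses are not given: they have to be found in the camera images.
- roll: Part-used white kitchen roll on a brown core: 170 mm long, 62 mm across, a 36 mm bore right through it; about 0.16 kg, firm. Origin: the roll's centre, inside the bore; its x axis runs along the bore. Ends alike, either may go down. Starts lying along the crate's x. Its skin has twelve slight flats, so laid down gently it does not roll away. On the counter a 45-degree grip fits near its ends.
- crate: Wooden crate, fixed, 250 (x) by 156 (y) by 72 mm high, walls and floor 8 mm thick. Origin: centre of its underside. Two 10 mm high ribs along x, 28 mm either side of its middle, keep the roll lying on its floor (roll axis 39 mm above the counter). Its end walls hinder tilted grips. It stands left or right, the holder on the other side; the counter between is free.
- holder: Kitchen-roll holder, fixed: dark steel disc base, 160 mm across, 14 mm thick, with an ear for the retaining arm's pivot, and a brown wooden spindle, 28 mm across, upright in its centre. Origin: centre of its underside; z up along the spindle. The arm's hinge axis is at x 68, y -78 mm in this frame.
- seat (a point): Centre of the holder base's upper face, 14 mm above the counter, where the roll's lower end rests; the axes are the holder's. A seated roll has its origin 85 mm above this point.
- spindle_tip (a point): Top of the spindle, 134 mm above the counter (120 mm above the seat); its uppermost 16 mm narrow from 28 mm to a rounded point. A seated roll's top is 50 mm above it.
- keeper (a joint): Arm: a 10 mm steel bar, 80 mm out from an upright hinge, then up as a 10 mm rod with a red cap (16 mm across, 30 mm tall). 0 = fully out, 1.4 rad = fully in at a rigid end stop; grows anticlockwise seen from above. Starts at 0 to 0.4. Friction 0.08 N m, no spring: it stays where left. Fully in, the rod is at x 50, y 0 mm in the holder's frame, 14 mm clear of the roll: push it from outside.
- keeper_tip (a point): On the axis of the arm's upright rod, at the top of the red cap, 181 mm above the counter, 80 mm from the hinge axis.
- keeper_hinge (a point): On the arm's upright hinge axis, 16 mm above the counter.
- soap: Bystander: orange dish-soap bottle with white cap, 60 mm in diameter, 170 mm tall; origin at the centre of its underside.
- mug: Bystander: blue mug, 80 mm across, 90 mm tall, handle towards its +y; origin at the centre of its underside.
- tin: Bystander: food tin with yellow label, 74 mm in diameter, 100 mm tall; origin at the centre of its underside.
Mind the look-alikes: they are no part of the job. What is meant by the roll is not green, and is the smaller of those in its own colour.

How it is judged:
On the way, in this order (a step that is already met when the one before it is completed fails the run):
1. the roll sits upright on the holder's base, over the spindle, let go, with the arm not yet swung in (horizontal distance between roll and seat below 0.01 m and angle between the x axis of roll and the z axis of holder, either way round below 0.1 rad and z of roll in the frame of seat between 0.078 and 0.09 m and contact force between the fingers and roll below 0.1 N and linear speed of roll below 0.03 m/s and value of joint keeper below 1 rad), for 0.2 s.
2. the retaining arm is swung fully in, the roll still seated (horizontal distance between roll and seat below 0.01 m and angle between the x axis of roll and the z axis of holder, either way round below 0.1 rad and z of roll in the frame of seat between 0.078 and 0.09 m and value of joint keeper above 1.33 rad), for 0.2 s.
At the end, for the whole second after the job is handed in: The roll stands on the holder: centre within 10 mm of the spindle axis, bore within 0.10 rad of it, origin 78 to 90 mm above the seat, released and at rest (under 0.03 m/s); the retaining arm is within 0.07 rad of its end stop (joint above 1.33) (all of step 2 and contact force between the fingers and roll below 0.1 N and linear speed of roll below 0.03 m/s); the robot touches nothing.
It fails at once if the soap is knocked over or pushed more than 30 mm (distance of soap from where it was at the start of the episode above 0.03 m or angle between soap's own z axis and vertical above 0.4 rad).
It fails at once if the mug is knocked over or pushed more than 30 mm (distance of mug from where it was at the start of the episode above 0.03 m or angle between mug's own z axis and vertical above 0.4 rad).
It fails at once if the tin is knocked over or pushed more than 30 mm (distance of tin from where it was at the start of the episode above 0.03 m or angle between tin's own z axis and vertical above 0.4 rad).
It also fails if it takes over 72 s, if anything falls off the work surface, if the arm or the gripper's body presses on something with over 40 N, if the wrist force passes 120 N, or if a joint passes its speed limit or range.

## Working session

There is one attempt and no reset: what is moved stays moved. The work goes in short steps, Python scripts to look and compute and a tool call to move; the robot and the scene stay as the last step left them, time stands still between calls to the robot, and variables do not carry over. Pictures are saved under pics/ and viewed, at most 10 in all, crops included, and the job is handed in when it is done.

Besides the shell and the picture viewer there is one more tool, called after "Emit:" by a JSON object that holds its "api" and its "payload", one argument or row to a line. carry_out: Moves the arm, as the interface text tells. Its arguments: {"type":"object","properties":{"linear":{"type":"array"},"angular":{"type":"array"},"hand":{"type":"array"},"force":{"type":"number"}},"required":["linear","angular","hand"]}

```bash
mkdir -p pics; ls; python3 - <<'E'
from rig import manip
import cv2,numpy as np
s=manip.get_state();print(s)
for n in("top","side"):
    cv2.imwrite(f"pics/{n}0.png",cv2.cvtColor(manip.get_image(n),cv2.COLOR_RGB2BGR))
    print(n,manip.camera_params(n))
print(manip.camera_params("wrist"))
E
```

```text
pics
{'clock': 0.0, 'qpos': array([ 1.03004146e+00,  2.76589817e-01,  1.50612655e+00,  3.13671872e-05,
        1.36067255e+00, -1.20968329e-01]), 'qd': array([-1.69547521e-03,  3.16147398e-04,  1.88138496e-03, -3.19173852e-05,
       -2.13147950e-03, -1.69043871e-03]), 'effort': array([ 1.08872693e-03, -4.16784418e+01, -2.45808470e+01,  1.19578926e-04,
        1.09255532e-02,  1.30083941e-05]), 'position': array([0.23422625, 0.52490589, 0.40384499]), 'ee_rot': array([-3.06267911e-04,  2.08358642e-01,  9.78052079e-01, -8.44433851e-04]), 'contact_force': array([-0.82596671, -0.13225558,  0.35950988]), 'moment': array([-0.02814458,  0.00996844,  0.01516257]), 'gripper_force': 0.0, 'width': 0.08567100507136227}
top {'fx': 538.9047407958737, 'fy': 538.9047407958737, 'cx': 275.23909017609543, 'cy': 204.88732075541643, 'view': array([[-2.34066741e-03, -9.99996524e-01, -1.21403848e-03,
         3.72956073e-02],
       [-9.91835319e-01,  2.47635663e-03, -1.27501246e-01,
         5.56567378e-01],
       [ 1.27503809e-01,  9.05688236e-04, -9.91837667e-01,
         1.88347072e+00],
       [ 0.00
[... 191 characters left out ...]
ay([[ 0.99448094, -0.10377991, -0.01540781, -0.55740271],
       [-0.07224088, -0.57082666, -0.81788641,  0.15116281],
       [ 0.07608498,  0.81448551, -0.57517338,  1.44650232],
       [ 0.        ,  0.        ,  0.        ,  1.        ]])}
{'fx': 324.19195864349774, 'fy': 324.19195864349774, 'cx': 280.8950673613249, 'cy': 209.89958536058776, 'hand_eye': array([[-1.97514714e-03, -9.62043026e-01, -2.72890664e-01,
         6.92646099e-02],
       [ 9.99997936e-01, -1.77044244e-03, -9.96374386e-04,
        -5.30862960e-04],
       [ 4.75417816e-04, -2.72892069e-01,  9.62044538e-01,
         2.98112578e-02],
       [ 0.00000000e+00,  0.00000000e+00,  0.00000000e+00,
         1.00000000e+00]])}
```

View pics/top0.png

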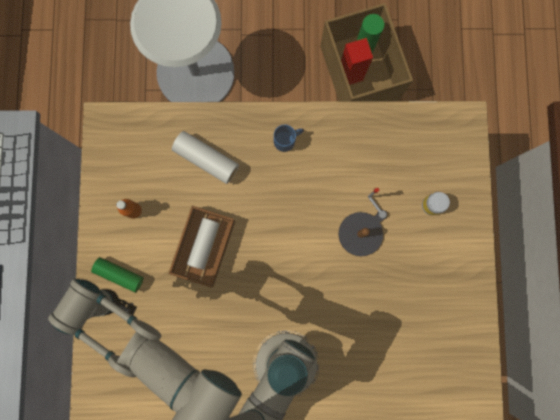

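View pics/side0.png

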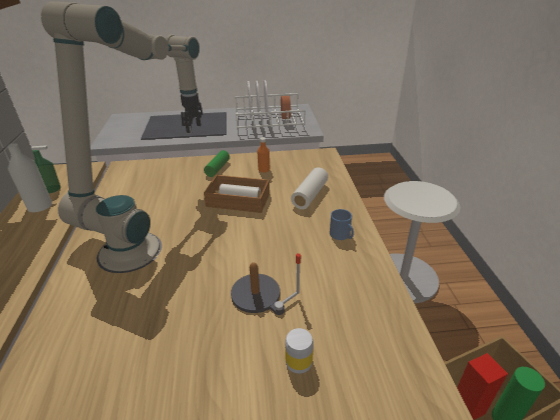

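Top view: roll in the crate at about (203,244), a bigger white decoy at (205,157), holder base (361,234), hinge (382,214), red cap (376,190), mug (285,138), tin (437,203), soap (128,208). Side view: roll at (240,191), spindle tip (254,265), red cap (298,255).

```bash
cat >h.py <<'E'
import numpy as np,cv2
from scipy.spatial.transform import Rotation as R
from rig import manip
def cam(n,s=None):
    p=manip.camera_params(n);K=np.array([[p['fx'],0,p['cx']],[0,p['fy'],p['cy']],[0,0,1]])
    if n=='wrist':
        T=np.eye(4);q=s['ee_rot'];T[:3,:3]=R.from_quat([q[1],q[2],q[3],q[0]]).as_matrix();T[:3,3]=s['position']
        V=np.linalg.inv(T@p['hand_eye'])
    else: V=p['view']
    return K@V[:3]
def onz(P,uv,z):
    H=np.c_[P[:,0],P[:,1],P[:,2]*z+P[:,3]];a=np.linalg.solve(H,[*uv,1]);return a[:2]/a[2]
def tri(Ps,uvs):
    A=np.vstack([[u*P[2]-P[0],v*P[2]-P[1]] for P,(u,v) in zip(Ps,uvs)])
    X=np.linalg.svd(A)[2][-1];return X[:3]/X[3]
def proj(P,X):
    a=P@np.r_[X,1];return a[:2]/a[2]
def shot(n,name):
    s=manip.get_state();im=cv2.cvtColor(manip.get_image(n),cv2.COLOR_RGB2BGR);cv2.imwrite(f'pics/{name}.png',im)
    np.savez(f'pics/{name}.npz',P=cam(n,s));return im
E
python3 - <<'E'
from h import *
T,S=cam('top'),cam('side')
for n,uv,z in[('crate',(203,247),.07),('c1',(191,208),.072),('c2',(234,221),.072),('c3',(210,286),.072),('c4',(171,273),.072),('roll',(203,244),.07),('base',(361,234),.014),('hinge',(382,214),.02),('tip',(376,190),.181),('mug',(285,138),.09),('tin',(438,203),.1),('soap',(122,205),.17),('green',(117,275),.06),('big',(205,157),.1)]:
    print(n,onz(T,uv,z).round(3))
print(tri([T,S],[(376,190),(298,255)]),tri([T,S],[(366,232),(254,264)]),tri([T,S],[(203,244),(240,190)]))
a=cv2.imread('pics/top0.png')
c=np.hstack([cv2.resize(a[195:295,160:245],None,fx=4.5,fy=4.5,interpolation=2),cv2.resize(a[180:280,330:415],None,fx=4.5,fy=4.5,interpolation=2)])
cv2.imwrite('pics/crop.png',c)
E
```

```text
crate [0.406 0.286]
c1 [0.542 0.33 ]
c2 [0.496 0.18 ]
c3 [0.272 0.26 ]
c4 [0.317 0.395]
roll [0.416 0.287]
base [ 0.454 -0.27 ]
hinge [ 0.525 -0.346]
tip [ 0.587 -0.297]
mug [0.787 0.001]
tin [ 0.554 -0.524]
soap [0.54  0.543]
green [0.31  0.584]
big [0.717 0.28 ]
[ 0.5877024  -0.29773038  0.1762601 ] [ 0.45370209 -0.26930865  0.12823166] [0.41842228 0.28942472 0.04938315]
```

View pics/crop.png

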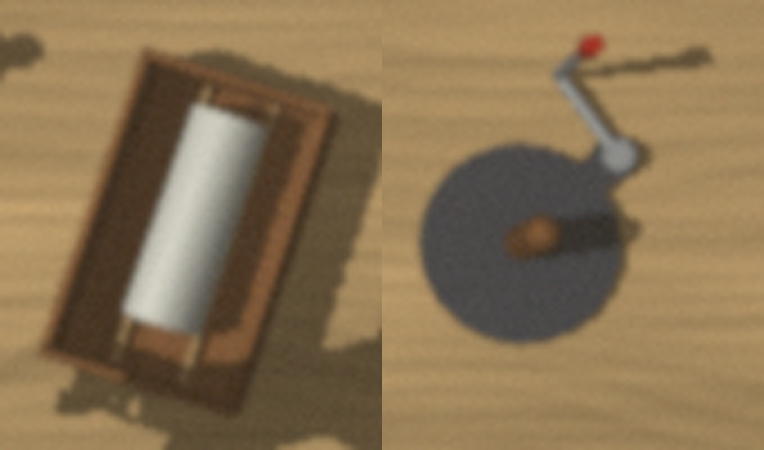

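Emit:
{"api": "carry_out", "payload": {
  "linear": [
    [0.024,-0.034,0],
    [0.047,-0.067,0],
    [0.047,-0.067,0],
    [0.047,-0.067,0],
    [0.047,-0.067,0],
    [0.047,-0.067,0],
    [0.047,-0.067,0],
    [0.024,-0.034,0]
  ],
  "angular": [
    [0,0,0.2],
    [0,0,0.2],
    [0,0,0.2],
    [0,0,0.2],
    [0,0,0.2],
    [0,0,0.2],
    [0,0,0.2],
    [0,0,0.2]
  ],
  "hand": [1,1,1,1,1,1,1,1]
}}

```text
clock: 0.77
position: [0.401, 0.2869, 0.4044]
ee_rot: [0.001, 0.146, 0.989, -0.001]
contact_force: [0.1, 0.1, 0.2]
width: 0.0854
gripper_force: 0.0
```

Emit:
{"api": "carry_out", "payload": {
  "linear": [
    [0,0,0]
  ],
  "angular": [
    [0,0,0]
  ],
  "hand": [1]
}}

```text
clock: 0.85
position: [0.4014, 0.2869, 0.4044]
ee_rot: [0.001, 0.148, 0.989, -0.001]
contact_force: [-0.4, 0.2, 1.2]
width: 0.0854
gripper_force: 0.0
```

```bash
python3 - <<'E'
from h import *
s=manip.get_state();print(s['clock'],s['qpos'],s['position'],s['ee_rot'])
im=shot('wrist','w1');cv2.imwrite('pics/w1b.png',cv2.resize(im,None,fx=1.42,fy=1.42))
E
```

```text
0.85 [ 0.48040711  0.15303997  1.67014655 -0.00248258  1.31868052 -0.79346321] [0.40144873 0.28694657 0.40439761] [ 5.96113461e-04  1.47611703e-01  9.89044651e-01 -1.05275103e-03]
```

View pics/w1.png

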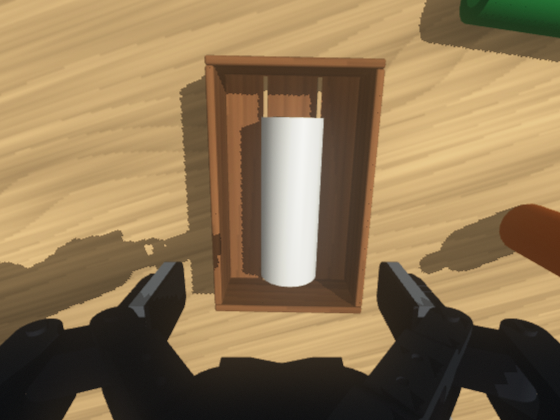

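Wrist view: roll upright in picture, its near end (262..323, 118), far end (262..316, 280), crate rim corners (206,57), (384,60), (216,309), (360,311); picture-up is tool +x (towards the robot).

```bash
python3 - <<'E'
from h import *
P=np.load('pics/w1.npz')['P']
for z in(.039,.072): print(z,[onz(P,u,z).round(4) for u in[(262,118),(323,118),(262,278),(316,278)]])
print([onz(P,u,.072).round(4) for u in[(206,57),(384,60),(216,309),(360,311)]])
im=cv2.imread('pics/w1.png').astype(int)
m=((im.min(2)>150)&(im.max(2)-im.min(2)<25)).astype(np.uint8)
n,l,st,c=cv2.connectedComponentsWithStats(m)
for i in range(1,n):
    if st[i,4]>2000: print(st[i],c[i],cv2.minAreaRect(np.argwhere(l==i)[:,::-1].astype(np.float32)))
E
```

```text
0.039 [array([0.3298, 0.2877]), array([0.3476, 0.3458]), array([0.4974, 0.2332]), array([0.5155, 0.2923])]
0.072 [array([0.3303, 0.2896]), array([0.3464, 0.3419]), array([0.4814, 0.2405]), array([0.4977, 0.2937])]
[array([0.2684, 0.2593]), array([0.3155, 0.4043]), array([0.5018, 0.1824]), array([0.5489, 0.3282])]
[ 268  117   55  170 8185] [294.12156384 199.43164325] ((294.6288757324219, 201.74630737304688), (50.79486083984375, 169.0738983154297), 1.7357046604156494)
```

Emit:
{"api": "carry_out", "payload": {
  "linear": [
    [-0.03,0.01,-0.04],
    [-0.03,0.01,-0.06],
    [-0.02,0.01,-0.06],
    [0,0,-0.04],
    [0,0,0]
  ],
  "angular": [
    [0,0,0],
    [0,0,0],
    [0,0,0],
    [0,0,0],
    [0,0,0]
  ],
  "hand": [1,1,1,1,1]
}}

```text
clock: 1.32
position: [0.3563, 0.3051, 0.3008]
ee_rot: [-0.004, 0.144, 0.99, -0.003]
contact_force: [-0.7, -0.0, -0.6]
width: 0.0852
gripper_force: 0.0
```

```bash
python3 - <<'E'
from h import *
s=manip.get_state();print(s['clock'],s['qpos'],s['position'],s['ee_rot'])
im=shot('wrist','w2')
E
```

```text
1.3167 [ 5.59355364e-01  2.07652989e-01  1.88138498e+00  9.37547767e-04
  1.06217694e+00 -7.22147863e-01] [0.35626495 0.30510346 0.30081907] [-0.00393161  0.14436884  0.98951217 -0.00280285]
```

View pics/w2.png

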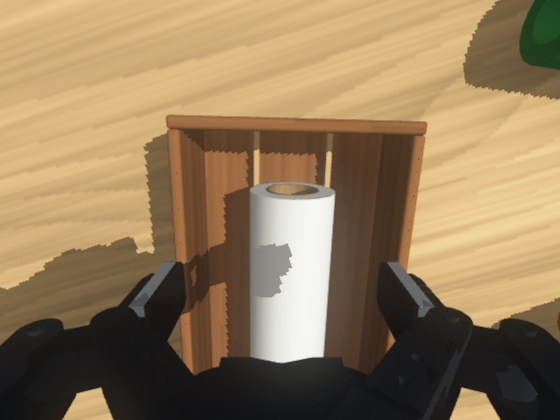

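Second wrist view, closer: the roll's near end face spans columns 250–335, bore centre about (293,189), bore brown.

```bash
python3 - <<'E'
from h import *
P1=np.load('pics/w1.npz')['P'];P2=np.load('pics/w2.npz')['P']
print('end centre z.039',onz(P2,(293,190),.039))
print(tri([P1,P2],[(262,118),(250,193)]),tri([P1,P2],[(323,118),(335,193)]))
e=onz(P2,(293,190),.039);a=np.array([np.cos(np.radians(-18.1)),np.sin(np.radians(-18.1))])
print('centre',e+.085*a,'far end top',onz(P1,(289,285),.06), 'grasp',e+.025*a,'grasp30',e+.03*a)
print('rim corners tri', tri([P1,P2],[(206,57),(167,117)]),tri([P1,P2],[(384,60),(426,124)]))
E
```

```text
end centre z.039 [0.33848498 0.31706034]
[0.32982846 0.28810978 0.0494187 ] [0.34733596 0.34499303 0.04705686]
centre [0.41927881 0.29065284] far end top [0.50371795 0.26313624] grasp [0.36224787 0.30929343] grasp30 [0.36700045 0.30774005]
rim corners tri [0.26806308 0.2590042  0.07185853] [0.31558355 0.40394682 0.07354656]
```

Emit:
{"api": "carry_out", "payload": {
  "linear": [
    [0.017,0.006,-0.02],
    [0,0,-0.05],
    [0,0,-0.06],
    [0,0,-0.05],
    [0,0,-0.035],
    [0,0,0],
    [0,0,0]
  ],
  "angular": [
    [0,0,-0.2],
    [0,0,-0.13],
    [0,0,0],
    [0,0,0],
    [0,0,0],
    [0,0,0],
    [0,0,0]
  ],
  "hand": [1,1,1,1,1,1,1]
}}

```text
clock: 1.95
position: [0.369, 0.3087, 0.1975]
ee_rot: [0.0, 0.159, 0.987, 0.0]
contact_force: [0.7, 0.2, -0.0]
width: 0.0857
gripper_force: 0.0
```

Emit:
{"api": "carry_out", "payload": {
  "linear": [
    [0,0,0],
    [0,0,0],
    [0,0,0],
    [0,0,0],
    [0,0,0],
    [0,0,0]
  ],
  "angular": [
    [0,0,0],
    [0,0,0],
    [0,0,0],
    [0,0,0],
    [0,0,0],
    [0,0,0]
  ],
  "hand": [0,0,0,0,0,0],
  "force": 60
}}

```text
clock: 2.45
position: [0.3688, 0.3086, 0.1992]
ee_rot: [0.002, 0.159, 0.987, 0.002]
contact_force: [-0.2, -0.4, 5.3]
width: 0.061
gripper_force: 65.3
```

```bash
python3 - <<'E'
from h import *
s=manip.get_state();print(s['clock'],s['qpos'],s['position'],s['ee_rot'])
E
```

```text
2.45 [ 5.51976124e-01  3.50770501e-01  1.99513533e+00 -5.79724547e-05
  7.90991800e-01 -7.00350554e-01] [0.36876749 0.30859209 0.19922878] [0.00179189 0.15854225 0.9873494  0.00151669]
```

Emit:
{"api": "carry_out", "payload": {
  "linear": [
    [0,0,0.02],
    [0,0,0.05],
    [0,0,0.08],
    [0,0,0.08],
    [0,0,0.08],
    [0,0,0.08],
    [0,0,0.04],
    [0,0,0]
  ],
  "angular": [
    [0,0,0],
    [0,0,0],
    [0,0,0],
    [0,0,0],
    [0,0,0],
    [0,0,0],
    [0,0,0],
    [0,0,0]
  ],
  "hand": [0,0,0,0,0,0,0,0],
  "force": 60
}}

```text
clock: 3.12
position: [0.3686, 0.3086, 0.4188]
ee_rot: [0.005, 0.158, 0.987, 0.005]
contact_force: [1.0, 0.5, -0.7]
width: 0.0605
gripper_force: 65.7
```

```bash
python3 - <<'E'
from h import *
s=manip.get_state();print(s['clock'],s['qpos'],s['position'],s['ee_rot'])
E
```

```text
3.1167 [ 5.52123178e-01  1.20640508e-01  1.67312372e+00  2.10531820e-04
  1.33417940e+00 -7.00538687e-01] [0.36860621 0.3086301  0.41882041] [0.0051032  0.15841727 0.98734866 0.00453222]
```

Emit:
{"api": "carry_out", "payload": {
  "linear": [
    [0.02,-0.03,0],
    [0.03,-0.05,0],
    [0.03,-0.07,0],
    [0.03,-0.07,0],
    [0.02,-0.06,0],
    [0,-0.03,0],
    [0,0,0]
  ],
  "angular": [
    [0.31,0.95,0],
    [0.31,0.95,0],
    [0.31,0.95,0],
    [0.31,0.95,0],
    [0.31,0.95,0],
    [0.31,0.95,0],
    [0,0,0]
  ],
  "hand": [0,0,0,0,0,0,0]
}}

```text
clock: 3.7
position: [0.434, 0.15, 0.4105]
ee_rot: [-0.237, 0.157, 0.958, 0.036]
contact_force: [0.7, -1.0, -2.0]
width: 0.0605
gripper_force: 65.6
```

```bash
python3 - <<'E'
from h import *
s=manip.get_state();print(s['clock'],s['qpos'],s['position'],s['ee_rot'])
E
```

```text
3.7 [ 0.10139273  0.22249019  1.62045873  0.19195326  1.74380867 -1.1550259 ] [0.43399964 0.15001262 0.41046247] [-0.23690223  0.15666765  0.95812935  0.0363417 ]
```

```bash
cat >kin.py <<'E'
import numpy as np
from scipy.spatial.transform import Rotation as R
from scipy.optimize import least_squares
Q=[[1.03004146,.276589817,1.50612655,0,1.36067255,-.120968329],[.48040711,.15303997,1.67014655,-.00248258,1.31868052,-.79346321],[.559355364,.207652989,1.88138498,.00093755,1.06217694,-.722147863],[.551976,.35077,1.995135,-.000058,.790992,-.70035],[.552123,.1206405,1.6731237,.00021,1.3341794,-.7005387],[.10139273,.22249019,1.62045873,.19195326,1.74380867,-1.1550259]]
X=[[.23422625,.52490589,.40384499],[.40144873,.28694657,.40439761],[.35626495,.30510346,.30081907],[.36876749,.30859209,.19922878],[.36860621,.3086301,.41882041],[.43399964,.15001262,.41046247]]
E0=[-.23690223,.15666765,.95812935,.0363417]
z=lambda a:R.from_euler('z',a); y=lambda a:R.from_euler('y',a)
def fk(q,p,full=False):
    a=z(q[0]);b=a*y(q[1]);c=b*y(q[2]);d=c*z(q[3]);e=d*y(q[4]);f=e*z(q[5]+np.pi/2)
    # p: d1,a2,elbow ex,a3,lat before q4,lat after q4,d6
    sh=np.array([0,0,p[0]]);el=sh+b.apply([0,p[4],p[1]]);w=el+c.apply([p[2],0,p[3]]);w2=w+d.apply([0,p[5],0])
    t=w2+e.apply([0,0,p[6]])
    return (sh,el,w,w2,t,f) if full else (t,f)
lim=np.array([[-2.89,2.89],[-.75,2.08],[.22,2.7],[-1.18,4.32],[.11,2.71],[-2.7,2.7]])
def fit():
    return least_squares(lambda p:np.concatenate([fk(q,p)[0]-x for q,x in zip(Q,X)])*1e3,[.3,.35,0,.35,.035,.035,.1])
def ik(x,Rt,q0,p):
    r=least_squares(lambda q:np.r_[(fk(q,p)[0]-x)*10,(fk(q,p)[1]*Rt.inv()).as_rotvec()],q0,bounds=(lim[:,0],lim[:,1]))
    return r.x,np.abs(r.fun).max()
E
python3 - <<'E'
from kin import *
f=fit();print(f.x.round(4),np.abs(f.fun).max(),np.linalg.svd(f.jac)[1].round(3))
E0=R.from_quat([E0[1],E0[2],E0[3],E0[0]])
print((fk(Q[-1],f.x)[1]*E0.inv()).as_rotvec())
np.save('p.npy',f.x)
E
```

```text
[0.1368 0.6297 0.0604 0.4211 0.0694 0.     0.1911] 0.003997702176794515 [4847.473 3461.909 2479.341  519.505  261.058  133.892  118.747]
[ 8.52512358e-09  5.17080745e-09 -1.36617280e-09]
```

```bash
cat >>kin.py <<'E'
def ori(th,ph):
    th,ph=np.radians([th,ph]);X0=np.array([np.cos(th),np.sin(th),0]);Z0=np.array([0,0,-1.])
    B=R.from_matrix(np.c_[X0,np.cross(Z0,X0),Z0]);return R.from_rotvec(ph*np.array([np.sin(th),-np.cos(th),0]))*B
E
python3 - <<'E'
from kin import *
p=np.load('p.npy');q0=np.array(Q[-1]);H=np.array([.454,-.2695])
R0=fk(q0,p)[1];print((ori(161.8,27.5)*R0.inv()).as_rotvec())
for thf in range(-10,171,20):
    t=np.array([np.cos(np.radians(thf)),np.sin(np.radians(thf))])
    F=np.r_[H-.16*t,.33];A=np.array(X[-1]);q=q0.copy();mx=0;e=0;st=0
    for s in np.linspace(0,1,41)[1:]:
        qn,er=ik(A+(F-A)*s,ori(161.8+(thf-161.8)*s,27.5+62.5*s),q,p);st=max(st,np.abs(qn-q).max());e=max(e,er);q=qn
    qa=q
    for s in np.linspace(0,1,11)[1:]:
        q,er=ik(np.r_[F[:2],.33+(.1526-.33)*s],ori(thf,90),q,p);e=max(e,er)
    print(thf,'err',round(e,4),'step',round(st,2),qa.round(2),q.round(2),[v.round(2) for v in fk(q,p,True)[1:3]])
E
```

```text
[ 0.00307356 -0.00531153  0.00538588]
-10 err 0.1343 step 0.08 [-1.39  0.24  2.58  1.91  1.46 -1.27] [-1.41  0.99  2.7   1.75  1.66 -2.11] [array([ 0.15, -0.51,  0.48]), array([ 0.11, -0.24,  0.16])]
10 err 0.0 step 0.06 [-1.46  0.33  2.34  1.52  1.6  -1.1 ] [-1.46  0.84  2.47  1.51  1.56 -1.73] [array([ 0.12, -0.46,  0.56]), array([ 0.11, -0.33,  0.15])]
30 err 0.0 step 0.04 [-1.39  0.44  2.08  1.29  1.77 -0.98] [-1.39  0.8   2.17  1.23  1.63 -1.4 ] [array([ 0.15, -0.43,  0.58]), array([ 0.15, -0.45,  0.15])]
50 err 0.0 step 0.04 [-1.29  0.55  1.82  1.12  1.97 -0.89] [-1.29  0.83  1.89  1.02  1.8  -1.22] [array([ 0.2 , -0.43,  0.56]), array([ 0.23, -0.54,  0.15])]
70 err 0.0 step 0.04 [-1.16  0.66  1.57  1.    2.19 -0.84] [-1.16  0.89  1.64  0.86  2.   -1.12] [array([ 0.26, -0.42,  0.53]), array([ 0.33, -0.6 ,  0.15])]
90 err 0.0 step 0.04 [-1.03  0.76  1.34  0.87  2.4  -0.85] [-1.03  0.96  1.41  0.7   2.21 -1.11] [array([ 0.33, -0.41,  0.5 ]), array([ 0.45, -0.62,  0.15])]
110 err 0.0 step 0.05 [-0.89  0.84  1.16  0.7   2.61 -0.95] [-0.89  1.02  1.23  0.5   2.4  -1.19] [array([ 0.39, -0.37,  0.46]), array([ 0.57, -0.6 ,  0.15])]
130 err 0.0491 step 0.04 [-0.76  0.88  1.04  0.36  2.71 -1.23] [-0.75  1.07  1.11  0.21  2.53 -1.39] [array([ 0.45, -0.33,  0.44]), array([ 0.68, -0.54,  0.15])]
150 err 0.0945 step 0.04 [-0.6   0.89  0.99 -0.27  2.71 -1.83] [-0.61  1.08  1.06 -0.16  2.56 -1.7 ] [array([ 0.5 , -0.26,  0.43]), array([ 0.76, -0.45,  0.15])]
170 err 0.0 step 0.06 [-0.47  0.89  1.04 -0.72  2.68 -2.24] [-0.47  1.06  1.11 -0.49  2.48 -1.97] [array([ 0.52, -0.19,  0.44]), array([ 0.8 , -0.33,  0.15])]
```

Emit:
{"api": "carry_out", "payload": {
  "linear": [
    [-0.009,-0.043,0],
    [-0.009,-0.043,0],
    [-0.009,-0.043,0],
    [-0.009,-0.043,0],
    [-0.009,-0.043,0],
    [-0.009,-0.043,0],
    [-0.009,-0.043,0],
    [-0.009,-0.043,0]
  ],
  "angular": [
    [0,0,-1],
    [0,0,-1],
    [0,0,-1],
    [0,0,-1],
    [0,0,-1],
    [0,0,-1],
    [0,0,-1],
    [0,0,-1]
  ],
  "hand": [0,0,0,0,0,0,0,0]
}}

```text
clock: 4.37
position: [0.3962, -0.0188, 0.4119]
ee_rot: [-0.21, 0.449, 0.861, 0.109]
contact_force: [0.9, -0.6, -1.3]
width: 0.0606
gripper_force: 65.6
```

Emit:
{"api": "carry_out", "payload": {
  "linear": [
    [-0.009,-0.043,0],
    [-0.009,-0.043,0],
    [-0.009,-0.043,0],
    [-0.009,-0.043,0],
    [-0.009,-0.043,0],
    [-0.009,-0.043,0],
    [-0.009,-0.043,0],
    [-0.009,-0.043,0]
  ],
  "angular": [
    [0,0,-1],
    [0,0,-1],
    [0,0,-1],
    [0,0,-1],
    [0,0,-1],
    [0,0,-1],
    [0,0,-1],
    [0,0,-1]
  ],
  "hand": [0,0,0,0,0,0,0,0]
}}

```text
clock: 5.03
position: [0.3606, -0.1909, 0.4119]
ee_rot: [-0.165, 0.697, 0.676, 0.17]
contact_force: [0.1, -0.3, -1.8]
width: 0.0609
gripper_force: 65.6
```

Emit:
{"api": "carry_out", "payload": {
  "linear": [
    [-0.009,-0.043,0],
    [-0.009,-0.043,0],
    [-0.009,-0.043,0],
    [-0.009,-0.043,0],
    [-0.009,-0.043,0],
    [-0.009,-0.043,0],
    [-0.009,-0.043,0],
    [-0.009,-0.043,0]
  ],
  "angular": [
    [0,0,-1],
    [0,0,-1],
    [0,0,-1],
    [0,0,-1],
    [0,0,-1],
    [0,0,-1],
    [0,0,-1],
    [0,0,-1]
  ],
  "hand": [0,0,0,0,0,0,0,0]
}}

```text
clock: 5.7
position: [0.3251, -0.3629, 0.4119]
ee_rot: [-0.103, 0.875, 0.422, 0.213]
contact_force: [-0.7, 0.7, -1.2]
width: 0.0605
gripper_force: 65.6
```

Emit:
{"api": "carry_out", "payload": {
  "linear": [
    [-0.009,-0.043,0.01],
    [-0.009,-0.043,0.01],
    [0,0,0],
    [0,0,0]
  ],
  "angular": [
    [0,0,-1],
    [0,0,-0.5],
    [0,0,0],
    [0,0,0]
  ],
  "hand": [0,0,0,0]
}}

```text
clock: 6.03
position: [0.3161, -0.406, 0.4219]
ee_rot: [-0.091, 0.898, 0.371, 0.219]
contact_force: [0.7, -0.6, -1.3]
width: 0.0606
gripper_force: 65.7
```

```bash
python3 - <<'E'
from h import *
s=manip.get_state();print(s['clock'],s['qpos'],s['position'],s['ee_rot'])
im=shot('wrist','w3')
E
```

```text
6.0333 [-1.20480573  0.21458256  1.6007505   0.43504225  1.53787522 -0.47841234] [ 0.31611542 -0.40596301  0.42192829] [-0.09095097  0.89794137  0.37065337  0.21919239]
```

View pics/w3.png

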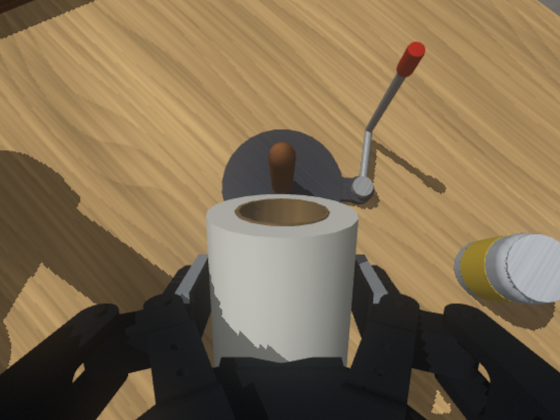

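Wrist view from beside the holder: roll held squarely (end face rows 195–225, cols 207–357), spindle tip near (282,146), hinge (363,187), red cap top (416,47), tin at right. I'll back off 80 mm for a second view.

Emit:
{"api": "carry_out", "payload": {
  "linear": [
    [-0.03,-0.03,0],
    [-0.045,-0.045,0],
    [-0.038,-0.038,0],
    [0,0,0],
    [0,0,0]
  ],
  "angular": [
    [0,0,0],
    [0,0,0],
    [0,0,0],
    [0,0,0],
    [0,0,0]
  ],
  "hand": [0,0,0,0,0]
}}

```text
clock: 6.5
position: [0.2594, -0.462, 0.4218]
ee_rot: [-0.092, 0.898, 0.37, 0.22]
contact_force: [0.1, 0.7, -1.2]
width: 0.0605
gripper_force: 65.7
```

```bash
python3 - <<'E'
from h import *
s=manip.get_state();print(s['clock'],s['qpos'],s['position'],s['ee_rot'])
im=shot('wrist','w4')
a=cv2.imread('pics/w3.png')
c=np.hstack([cv2.resize(a[30:210,210:430],None,fx=1.8,fy=1.8,interpolation=2),cv2.resize(im[0:180,210:430],None,fx=1.8,fy=1.8,interpolation=2)])
cv2.imwrite('pics/c34.png',c)
E
```

```text
6.5 [-1.335601    0.25651537  1.54392427  0.4047531   1.60501776 -0.58787381] [ 0.2594121  -0.46199747  0.42176764] [-0.09177464  0.89784502  0.37047589  0.2195435 ]
```

View pics/c34.png

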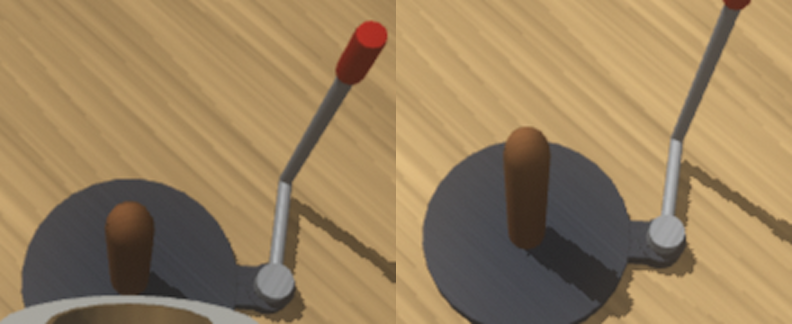

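Crops: spindle tip at w3 (282,143) / w4 (283,71), spindle foot w4 (282,137 front edge), disc extremes in w4 cols 225.6–341, top row 78; hinge w3 (363,187) / w4 (360,129).

```bash
python3 - <<'E'
from h import *
from scipy.optimize import least_squares
P3=np.load('pics/w3.npz')['P'];P4=np.load('pics/w4.npz')['P']
t3=(282.2,142.8);t4=(282.8,70.6)
print('tip',tri([P3,P4],[t3,t4]),'hinge',tri([P3,P4],[(362.8,186.7),(360,129.4)]),'elbow',tri([P3,P4],[(368.9,132.2),(366,77.8)]))
a=np.linspace(0,2*np.pi,400)
def disc(P,c,z=.014,r=.08):
    return np.array([proj(P,[c[0]+r*np.cos(b),c[1]+r*np.sin(b),z]) for b in a])
def res(c):
    d4=disc(P4,c);d3=disc(P3,c);return [d4[:,0].min()-225.6,d4[:,1].min()-78,d4[:,0].max()-341,d3[:,1].min()-(30+180/1.8),d3[:,0].min()-(210+22/1.8)]
r=least_squares(res,[.454,-.27],diff_step=1e-3);print('disc',r.x,np.round(r.fun,1))
foot=onz(P4,(282.2,136.7),.014);print('foot front',foot, 'axis',foot+.014*np.array([.707,.707]))
# rounded tip: sphere radius ~6mm top-most outline; try models
for rad in(.004,.008):
    pass
E
```

```text
tip [ 0.46126426 -0.26362556  0.12962838] hinge [ 0.5232926  -0.34798503  0.02566245] elbow [ 0.58094855 -0.3045513   0.03338368]
disc [ 0.4540931  -0.27234186] [-0.7  0.1  0.6 -0.2  0.1]
foot front [ 0.44654925 -0.27778554] axis [ 0.45644725 -0.26788754]
```

```bash
cat >plan.py <<'E'
import sys
from kin import *
from h import manip
p=np.load('p.npy')
def plan(x,Rt,n):
    s=manip.get_state();q=s['ee_rot'];R0=R.from_quat([q[1],q[2],q[3],q[0]]);d=x-s['position'];w=(Rt*R0.inv()).as_rotvec()
    print('lin tot',(d/.5).round(4),'per',(d/.5/n).round(4),'ang tot',(w/.08).round(3),'per',(w/.08/n).round(3))
    qq=s['qpos']
    for i in range(1,n+1):
        qn,e=ik(s['position']+d*i/n,R.from_rotvec(w*i/n)*R0,qq,p)
        if e>1e-3 or np.abs(qn-qq).max()>.17:print('bad',i,e,qn-qq)
        qq=qn
    print('q',qq.round(2),'F',s['contact_force'].round(2),s['width'],s['clock'])
E
python3 - <<'E'
from plan import *
H=np.array([.4548,-.2703]);t=np.array([1,1])/2**.5
plan(np.r_[H-.159*t,.36],ori(45,90),15)
E
```

```text
lin tot [ 0.165   0.1572 -0.1238] per [ 0.011   0.0105 -0.0083] ang tot [ 9.609e+00 -9.655e+00 -1.000e-03] per [ 0.641 -0.644 -0.   ]
q [-1.31  0.48  1.85  1.19  1.94 -0.84] F [-0.58 -0.06 -1.75] 0.06019988526746154 6.55
```

Emit:
{"api": "carry_out", "payload": {
  "linear": [
    [0.011,0.0105,-0.0083],
    [0.011,0.0105,-0.0083],
    [0.011,0.0105,-0.0083],
    [0.011,0.0105,-0.0083],
    [0.011,0.0105,-0.0083],
    [0.011,0.0105,-0.0083],
    [0.011,0.0105,-0.0083],
    [0.011,0.0105,-0.0083]
  ],
  "angular": [
    [0.641,-0.644,0],
    [0.641,-0.644,0],
    [0.641,-0.644,0],
    [0.641,-0.644,0],
    [0.641,-0.644,0],
    [0.641,-0.644,0],
    [0.641,-0.644,0],
    [0.641,-0.644,0]
  ],
  "hand": [0,0,0,0,0,0,0,0]
}}

```text
clock: 7.22
position: [0.3046, -0.4186, 0.3892]
ee_rot: [-0.195, 0.796, 0.33, 0.469]
contact_force: [-0.2, 1.2, -1.8]
width: 0.0605
gripper_force: 65.8
```

Emit:
{"api": "carry_out", "payload": {
  "linear": [
    [0.011,0.0105,-0.0083],
    [0.011,0.0105,-0.0083],
    [0.011,0.0105,-0.0083],
    [0.011,0.0105,-0.0083],
    [0.011,0.0105,-0.0083],
    [0.011,0.0105,-0.0083],
    [0.011,0.0105,-0.0083],
    [0,0,0]
  ],
  "angular": [
    [0.641,-0.644,0],
    [0.641,-0.644,0],
    [0.641,-0.644,0],
    [0.641,-0.644,0],
    [0.641,-0.644,0],
    [0.641,-0.644,0],
    [0.641,-0.644,0],
    [0,0,0]
  ],
  "hand": [0,0,0,0,0,0,0,0]
}}

```text
clock: 7.88
position: [0.3432, -0.3813, 0.3586]
ee_rot: [-0.273, 0.653, 0.269, 0.653]
contact_force: [-0.5, 0.9, -1.9]
width: 0.0604
gripper_force: 65.8
```

```bash
python3 - <<'E'
from plan import *
from h import *
H=np.array([.4548,-.2703]);t=np.array([1,1])/2**.5
plan(np.r_[H-.159*t,.30],ori(45,90),2)
print(manip.get_state()['position'])
a=shot('side','s1');b=shot('top','t1')
c=np.hstack([cv2.resize(a[190:330,190:330],None,fx=2.8,fy=2.8,interpolation=2),cv2.resize(b[170:310,290:430],None,fx=2.8,fy=2.8,interpolation=2)])
cv2.imwrite('pics/c5.png',c)
E
```

```text
lin tot [-0.0017 -0.0028 -0.1172] per [-0.0008 -0.0014 -0.0586] ang tot [-0.061 -0.024 -0.025] per [-0.031 -0.012 -0.012]
q [-1.31  0.57  1.9   1.14  1.89 -0.97] F [-0.51  0.93 -1.94] 0.06039620978111471 7.8833
[ 0.34321548 -0.38132883  0.35858177]
```

View pics/c5.png

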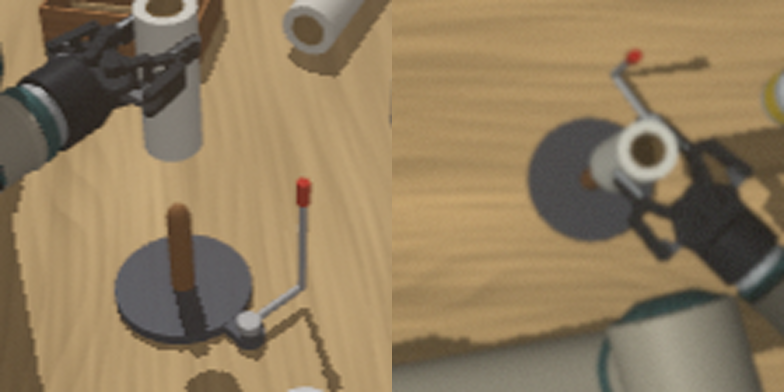

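The roll hangs upright above the spindle; top view puts its upper end centre at px (381.1,223.2), side view the spindle tip at (253.6,263).

```bash
python3 - <<'E'
from h import *
T,S=cam('top'),cam('side')
print(onz(T,(381.1,223.2),.390))
# predicted pixels of roll bottom/top centre & spindle axis in side vs seen
r=np.array([.4556,-.2689])
for z in(.22,.30,.39):print('roll side',proj(S,[*r,z]),'top',proj(T,[*r,z]))
H=[.4548,-.2703]
for z in(.014,.1,.134):print('spindle',proj(S,[*H,z]),proj(T,[*H,z]))
E
```

```text
[ 0.4570757  -0.26964728]
roll side [251.88182965 240.92268148] top [370.58459146 228.64730573]
roll side [250.29178171 218.95180119] top [375.15521638 226.45015791]
roll side [248.33444568 191.90582709] top [380.8549027  223.71025832]
spindle [255.21507487 290.41930452] [360.94391207 233.69473409]
spindle [253.80446424 271.06918454] [364.88205869 231.82075228]
spindle [253.21426768 262.97313436] [366.54147626 231.03111221]
```

Emit:
{"api": "carry_out", "payload": {
  "linear": [
    [-0.0017,-0.0028,-0.04],
    [0,0,-0.06],
    [0,0,-0.03],
    [0,0,-0.02],
    [0,0,-0.015],
    [0,0,-0.015],
    [0,0,-0.015],
    [0,0,-0.015]
  ],
  "angular": [
    [-0.061,-0.024,-0.025],
    [0,0,0],
    [0,0,0],
    [0,0,0],
    [0,0,0],
    [0,0,0],
    [0,0,0],
    [0,0,0]
  ],
  "hand": [0,0,0,0,0,0,0,0]
}}

```text
clock: 8.65
position: [0.3411, -0.3852, 0.255]
ee_rot: [-0.267, 0.654, 0.272, 0.653]
contact_force: [-0.2, 0.3, -1.9]
width: 0.0605
gripper_force: 65.8
```

Emit:
{"api": "carry_out", "payload": {
  "linear": [
    [0,0,-0.015],
    [0,0,-0.015],
    [0,0,-0.015],
    [0,0,0]
  ],
  "angular": [
    [0,0,0],
    [0,0,0],
    [0,0,0],
    [0,0,0]
  ],
  "hand": [0,0,0,0]
}}

```text
clock: 8.98
position: [0.341, -0.3851, 0.2311]
ee_rot: [-0.268, 0.654, 0.271, 0.653]
contact_force: [-0.6, 0.4, -1.6]
width: 0.0603
gripper_force: 65.8
```

Emit:
{"api": "carry_out", "payload": {
  "linear": [
    [0.002,0.004,-0.01],
    [0,0,-0.02],
    [0,0,-0.02],
    [0,0,-0.02],
    [0,0,-0.02],
    [0,0,0]
  ],
  "angular": [
    [0,0,0],
    [0,0,0],
    [0,0,0],
    [0,0,0],
    [0,0,0],
    [0,0,0]
  ],
  "hand": [0,0,0,0,0,0]
}}

```text
clock: 9.48
position: [0.342, -0.3831, 0.1853]
ee_rot: [-0.269, 0.654, 0.271, 0.653]
contact_force: [-0.4, -1.3, -0.2]
width: 0.0606
gripper_force: 65.8
```

```bash
python3 - <<'E'
from plan import *
H=np.array([.4548,-.2703]);t=np.array([1,1])/2**.5
plan(np.r_[H-.159*t,.1526],ori(45,90),2)
s=manip.get_state();print(s['position'],s['contact_force'],s['moment'])
E
```

```text
lin tot [ 0.0008  0.0006 -0.0654] per [ 0.0004  0.0003 -0.0327] ang tot [ 0.043 -0.009  0.039] per [ 0.021 -0.005  0.02 ]
q [-1.31  0.82  1.96  1.07  1.75 -1.25] F [-0.4  -1.27 -0.24] 0.06063776276388881 9.4833
[ 0.3419867  -0.38305379  0.18529807] [-0.40166604 -1.26555477 -0.23651006] [-0.47754281  0.47922405 -0.03328817]
```

Emit:
{"api": "carry_out", "payload": {
  "linear": [
    [0,0,-0.015],
    [0,0,-0.015],
    [0,0,-0.015],
    [0,0,-0.01],
    [0,0,-0.005],
    [0,0,0]
  ],
  "angular": [
    [0,0,0],
    [0,0,0],
    [0,0,0],
    [0,0,0],
    [0,0,0],
    [0,0,0]
  ],
  "hand": [0,0,0,0,0,0]
}}

```text
clock: 9.98
position: [0.342, -0.3831, 0.1569]
ee_rot: [-0.268, 0.654, 0.271, 0.653]
contact_force: [0.4, -0.5, -1.0]
width: 0.0605
gripper_force: 65.8
```

Emit:
{"api": "carry_out", "payload": {
  "linear": [
    [0,0,-0.003],
    [0,0,-0.003],
    [0,0,0]
  ],
  "angular": [
    [0,0,0],
    [0,0,0],
    [0,0,0]
  ],
  "hand": [0,0,0]
}}

```text
clock: 10.23
position: [0.342, -0.3831, 0.1545]
ee_rot: [-0.268, 0.654, 0.272, 0.653]
contact_force: [-0.8, -0.2, -2.4]
width: 0.0604
gripper_force: 65.8
```

Emit:
{"api": "carry_out", "payload": {
  "linear": [
    [0,0,-0.003],
    [0,0,-0.003],
    [0,0,0],
    [0,0,0]
  ],
  "angular": [
    [0,0,0],
    [0,0,0],
    [0,0,0],
    [0,0,0]
  ],
  "hand": [0,0,0,0]
}}

```text
clock: 10.57
position: [0.342, -0.3831, 0.1522]
ee_rot: [-0.268, 0.653, 0.271, 0.654]
contact_force: [-0.2, 0.5, 3.6]
width: 0.0609
gripper_force: 66.0
```

Emit:
{"api": "carry_out", "payload": {
  "linear": [
    [0,0,0],
    [0,0,0],
    [0,0,0],
    [0,0,0],
    [0,0,0],
    [0,0,0]
  ],
  "angular": [
    [0,0,0],
    [0,0,0],
    [0,0,0],
    [0,0,0],
    [0,0,0],
    [0,0,0]
  ],
  "hand": [0.75,0.8,0.85,0.9,0.95,1]
}}

```text
clock: 11.07
position: [0.342, -0.3831, 0.1514]
ee_rot: [-0.268, 0.654, 0.272, 0.653]
contact_force: [0.1, -0.3, -0.1]
width: 0.0855
gripper_force: 0.0
```

Emit:
{"api": "carry_out", "payload": {
  "linear": [
    [-0.02,-0.02,0],
    [-0.05,-0.05,0],
    [-0.058,-0.058,0],
    [-0.04,-0.04,0],
    [0,0,0]
  ],
  "angular": [
    [0,0,0],
    [0,0,0],
    [0,0,0],
    [0,0,0],
    [0,0,0]
  ],
  "hand": [1,1,1,1,1]
}}

```text
clock: 11.48
position: [0.2544, -0.4719, 0.1511]
ee_rot: [-0.264, 0.655, 0.271, 0.654]
contact_force: [0.4, -0.6, -0.0]
width: 0.0849
gripper_force: 0.0
```

```bash
python3 - <<'E'
from h import *
s=manip.get_state();print(s['clock'],s['qpos'],s['position'],s['contact_force'])
a=shot('side','s2');b=shot('top','t2')
c=np.hstack([cv2.resize(a[190:330,190:330],None,fx=2.8,fy=2.8,interpolation=2),cv2.resize(b[170:310,290:430],None,fx=2.8,fy=2.8,interpolation=2)])
cv2.imwrite('pics/c6.png',c)
E
```

```text
11.4833 [-1.49097902  0.84746845  1.81314901  0.93003433  1.86637672 -1.19936735] [ 0.25438395 -0.47187826  0.15111028] [ 0.3830484  -0.55879171 -0.04147318]
```

View pics/c6.png

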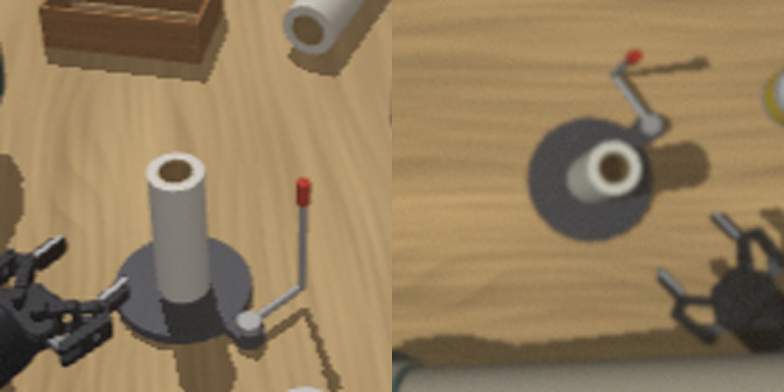

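The roll stands seated on the base, upright, hand clear; the arm rod is still out. Now plan the push.

```bash
cat > push.py <<'E'
from plan import *
HG=np.array([.5228,-.3483])
def pp(al,off):  # finger axis pos: rod at angle al (deg), off behind
    a=np.radians(al);return HG+.08*np.array([np.cos(a),np.sin(a)])-off*np.array([-np.sin(a),np.cos(a)])
E
python3 - <<'E'
from push import *
print(pp(38,.045),pp(103,.0225))
plan(np.r_[pp(38,.045),.42],ori(38,0),21)
E
```

```text
[ 0.61354563 -0.33450757] [ 0.52672724 -0.265289  ]
lin tot [0.7139 0.2678 0.5375] per [0.034  0.0128 0.0256] ang tot [-12.907  14.751  -1.199] per [-0.615  0.702 -0.057]
q [-0.6   0.46  1.18  0.    1.5   0.31] F [ 0.18  0.62 -0.14] 0.0855006414058846 11.5833
```

Emit:
{"api": "carry_out", "payload": {
  "linear": [
    [0,0,0.067],
    [0,0,0.067],
    [0,0,0.067],
    [0,0,0.067],
    [0,0,0.067],
    [0,0,0.067],
    [0,0,0.067],
    [0,0,0.067]
  ],
  "angular": [
    [-0.615,0.702,-0.057],
    [-0.615,0.702,-0.057],
    [-0.615,0.702,-0.057],
    [-0.615,0.702,-0.057],
    [-0.615,0.702,-0.057],
    [-0.615,0.702,-0.057],
    [-0.615,0.702,-0.057],
    [-0.615,0.702,-0.057]
  ],
  "hand": [0.5,0,0,0,0,0,0,0],
  "force": 30
}}

```text
clock: 12.25
position: [0.2584, -0.4653, 0.421]
ee_rot: [-0.178, 0.827, 0.315, 0.43]
contact_force: [0.8, -0.7, -0.6]
width: -0.0001
gripper_force: 0.0
```

Emit:
{"api": "carry_out", "payload": {
  "linear": [
    [0.055,0.0206,0],
    [0.055,0.0206,0],
    [0.055,0.0206,0],
    [0.055,0.0206,0],
    [0.055,0.0206,0],
    [0.055,0.0206,0],
    [0.055,0.0206,0],
    [0.055,0.0206,0]
  ],
  "angular": [
    [-0.615,0.702,-0.057],
    [-0.615,0.702,-0.057],
    [-0.615,0.702,-0.057],
    [-0.615,0.702,-0.057],
    [-0.615,0.702,-0.057],
    [-0.615,0.702,-0.057],
    [-0.615,0.702,-0.057],
    [-0.615,0.702,-0.057]
  ],
  "hand": [0,0,0,0,0,0,0,0]
}}

```text
clock: 12.92
position: [0.4791, -0.3823, 0.4191]
ee_rot: [-0.071, 0.925, 0.331, 0.17]
contact_force: [-0.8, -1.0, 0.1]
width: 0.0001
gripper_force: 0.0
```

Emit:
{"api": "carry_out", "payload": {
  "linear": [
    [0.055,0.0206,0],
    [0.055,0.0206,0],
    [0.055,0.0206,0],
    [0.055,0.0206,0],
    [0.055,0.0206,0],
    [0,0,0],
    [0,0,0]
  ],
  "angular": [
    [-0.615,0.702,-0.057],
    [-0.615,0.702,-0.057],
    [-0.615,0.702,-0.057],
    [-0.615,0.702,-0.057],
    [-0.615,0.702,-0.057],
    [0,0,0],
    [0,0,0]
  ],
  "hand": [0,0,0,0,0,0,0]
}}

```text
clock: 13.5
position: [0.617, -0.3304, 0.4178]
ee_rot: [-0.003, 0.945, 0.328, -0.001]
contact_force: [-0.7, -1.2, -0.7]
width: 0.0001
gripper_force: 0.0
```

```bash
python3 - <<'E'
from push import *
s=manip.get_state();print(s['position'],s['width'])
plan(np.r_[pp(38,.045),.313],ori(38,0),6)
E
```

```text
[ 0.61700127 -0.33036785  0.41778967] 0.00013308144438885369
lin tot [-0.0069 -0.0083 -0.2096] per [-0.0012 -0.0014 -0.0349] ang tot [-0.055 -0.043 -0.064] per [-0.009 -0.007 -0.011]
q [-0.6   0.52  1.35 -0.    1.27  0.31] F [-0.74 -1.21 -0.71] 0.00013308144438885369 13.5
```

Emit:
{"api": "carry_out", "payload": {
  "linear": [
    [-0.004,-0.004,-0.03],
    [-0.003,-0.004,-0.06],
    [0,0,-0.06],
    [0,0,-0.04],
    [0,0,-0.02],
    [0,0,0],
    [0,0,0]
  ],
  "angular": [
    [0,0,0],
    [0,0,0],
    [0,0,0],
    [0,0,0],
    [0,0,0],
    [0,0,0],
    [0,0,0]
  ],
  "hand": [0,0,0,0,0,0,0]
}}

```text
clock: 14.08
position: [0.6113, -0.3376, 0.3148]
ee_rot: [-0.001, 0.946, 0.325, -0.0]
contact_force: [1.0, 0.8, 1.0]
width: -0.0002
gripper_force: 0.0
```

```bash
python3 - <<'E'
from push import *
s=manip.get_state();x=s['position'];print(x,s['contact_force'])
W=[pp(38,.0225)]+[pp(a,.0225) for a in np.arange(38,102,4.3)[1:]]
print(len(W));pr=x[:2]
for w in W: print(((w-pr)/.5).round(4).tolist(),end=' ');pr=w
print(pr)
E
```

```text
[ 0.6113188  -0.33755427  0.31483972] [0.97422579 0.75412018 1.00597247]
15
[-0.0233, 0.0416] [-0.0052, 0.0114] [-0.006, 0.0109] [-0.0068, 0.0105] [-0.0076, 0.0099] [-0.0083, 0.0093] [-0.009, 0.0087] [-0.0096, 0.008] [-0.0102, 0.0072] [-0.0107, 0.0065] [-0.0111, 0.0056] [-0.0115, 0.0048] [-0.0118, 0.0039] [-0.0121, 0.003] [-0.0123, 0.0021] [ 0.53365965 -0.26590875]
```

Emit:
{"api": "carry_out", "payload": {
  "linear": [
    [-0.0117,0.0208,0],
    [-0.0116,0.0208,0],
    [-0.0052,0.0114,0],
    [-0.006,0.0109,0],
    [-0.0068,0.0105,0],
    [-0.0076,0.0099,0],
    [-0.0083,0.0093,0],
    [-0.009,0.0087,0]
  ],
  "angular": [
    [0,0,0],
    [0,0,0],
    [0,0,0.94],
    [0,0,0.94],
    [0,0,0.94],
    [0,0,0.94],
    [0,0,0.94],
    [0,0,0.94]
  ],
  "hand": [0,0,0,0,0,0,0,0]
}}

```text
clock: 14.75
position: [0.5797, -0.2862, 0.3173]
ee_rot: [0.002, 0.848, 0.53, 0.002]
contact_force: [2.9, 0.9, -2.1]
width: -0.0001
gripper_force: 0.9
```

Emit:
{"api": "carry_out", "payload": {
  "linear": [
    [-0.0096,0.008,0],
    [-0.0102,0.0072,0],
    [-0.0107,0.0065,0],
    [-0.0111,0.0056,0],
    [-0.0115,0.0048,0],
    [-0.0118,0.0039,0],
    [-0.006,0.0015,0],
    [0,0,0]
  ],
  "angular": [
    [0,0,0.94],
    [0,0,0.94],
    [0,0,0.94],
    [0,0,0.94],
    [0,0,0.94],
    [0,0,0.94],
    [0,0,0.5],
    [0,0,0]
  ],
  "hand": [0,0,0,0,0,0,0,0]
}}

```text
clock: 15.42
position: [0.5435, -0.2673, 0.3171]
ee_rot: [0.001, 0.694, 0.719, 0.0]
contact_force: [0.1, -0.2, 0.3]
width: -0.0003
gripper_force: 0.0
```

```bash
python3 - <<'E'
from h import *
s=manip.get_state();print(s['position'],s['contact_force'])
b=shot('top','t3');a=shot('side','s3')
for im,P,n in((b,cam('top'),'top'),(a,cam('side'),'side')):
    hsv=cv2.cvtColor(im,cv2.COLOR_BGR2HSV);m=(((hsv[...,0]<6)|(hsv[...,0]>174))&(hsv[...,1]>170)&(hsv[...,2]>90)).astype(np.uint8)
    k,l,st,c=cv2.connectedComponentsWithStats(m)
    print(n,[(c[i].round(1).tolist(),st[i,4]) for i in range(1,k) if st[i,4]>3 and 150<c[i][1]<330 and 200<c[i][0]<430],'final pred',proj(P,[.5048,-.2703,.166]))
E
```

```text
[ 0.54345915 -0.26728257  0.31714127] [ 0.05486805 -0.21349287  0.30090485]
top [] final pred [367.79319909 215.18043093]
side [([274.4, 253.8], np.int32(25))] final pred [269.2238137  253.75858632]
```

Emit:
{"api": "carry_out", "payload": {
  "linear": [
    [-0.008,0.001,0],
    [-0.008,0,0],
    [-0.008,0,0],
    [-0.006,0,0],
    [0,0,0]
  ],
  "angular": [
    [0,0,0.3],
    [0,0,0.3],
    [0,0,0.3],
    [0,0,0.3],
    [0,0,0]
  ],
  "hand": [0,0,0,0,0]
}}

```text
clock: 15.93
position: [0.5287, -0.2669, 0.3161]
ee_rot: [0.0, 0.66, 0.752, -0.0]
contact_force: [-0.4, 1.1, 3.1]
width: 0.0001
gripper_force: 1.9
```

Emit:
{"api": "carry_out", "payload": {
  "linear": [
    [-0.004,0,0],
    [0,0,0]
  ],
  "angular": [
    [0,0,0],
    [0,0,0]
  ],
  "hand": [0,0]
}}

```text
clock: 16.1
position: [0.5269, -0.267, 0.3159]
ee_rot: [0.0, 0.66, 0.751, -0.0]
contact_force: [-0.1, 1.1, 5.9]
width: 0.0001
gripper_force: 2.8
```

```bash
python3 - <<'E'
from h import *
s=manip.get_state();print(s['position'],s['contact_force'])
b=shot('top','t4');a=shot('side','s4')
hsv=cv2.cvtColor(a,cv2.COLOR_BGR2HSV);m=(((hsv[...,0]<6)|(hsv[...,0]>174))&(hsv[...,1]>170)&(hsv[...,2]>90)).astype(np.uint8)
k,l,st,c=cv2.connectedComponentsWithStats(m)
print([(c[i].round(1).tolist(),st[i]) for i in range(1,k) if st[i,4]>3 and 150<c[i][1]<330 and 200<c[i][0]<430])
cv2.imwrite('pics/c7.png',np.hstack([cv2.resize(a[200:320,220:320],None,fx=4,fy=4,interpolation=2),cv2.resize(b[170:290,320:420],None,fx=4,fy=4,interpolation=2)]))
E
```

```text
[ 0.52694342 -0.26703117  0.31592846] [-0.10568693  1.10592452  5.89619513]
[([269.2, 254.7], array([267, 252,   5,   7,  26], dtype=int32))]
```

View pics/c7.png

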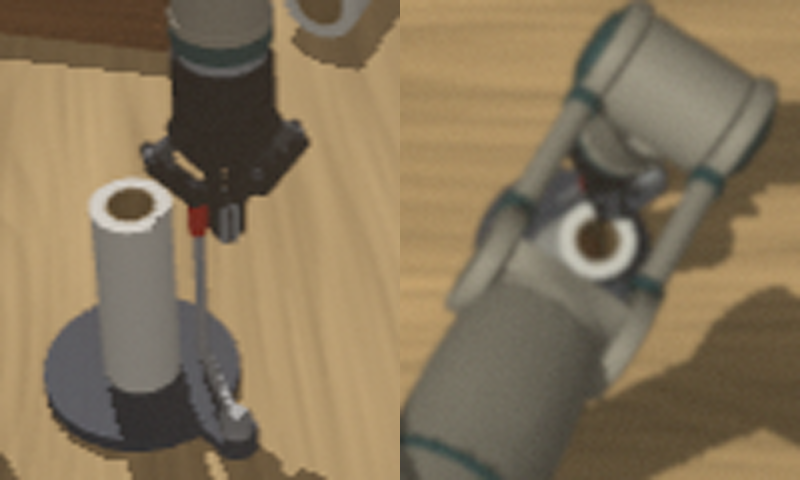

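Side crop: cap at px (269.2,254.7), matching the fully-in prediction (269.2,253.8); the upward force suggests the finger linkage touches the cap or roll top, so I'll raise 14 mm and press on to feel the end stop.

Emit:
{"api": "carry_out", "payload": {
  "linear": [
    [0.006,0,0.01],
    [0,0,0.018],
    [0,0,0],
    [-0.006,0,0],
    [0,0,0],
    [0,0,0]
  ],
  "angular": [
    [0,0,0],
    [0,0,0],
    [0,0,0],
    [0,0,0],
    [0,0,0],
    [0,0,0]
  ],
  "hand": [0,0,0,0,0,0]
}}

```text
clock: 16.7
position: [0.5265, -0.2669, 0.3285]
ee_rot: [-0.001, 0.659, 0.752, -0.0]
contact_force: [1.5, -0.3, 1.3]
width: 0.0002
gripper_force: 0.6
```

Emit:
{"api": "carry_out", "payload": {
  "linear": [
    [-0.004,0,0],
    [0,0,0]
  ],
  "angular": [
    [0,0,0],
    [0,0,0]
  ],
  "hand": [0,0]
}}

```text
clock: 16.87
position: [0.5256, -0.2669, 0.3286]
ee_rot: [0.001, 0.66, 0.752, 0.001]
contact_force: [5.3, 0.3, -1.2]
width: -0.0
gripper_force: 2.8
```

Emit:
{"api": "carry_out", "payload": {
  "linear": [
    [-0.004,0,0],
    [0,0,0]
  ],
  "angular": [
    [0,0,0],
    [0,0,0]
  ],
  "hand": [0,0]
}}

```text
clock: 17.03
position: [0.5249, -0.2669, 0.3287]
ee_rot: [0.003, 0.66, 0.752, 0.002]
contact_force: [10.0, 0.1, -2.2]
width: 0.0003
gripper_force: 4.7
```

End stop felt (10 N, linear stiff). Back away and rise, and check.

Emit:
{"api": "carry_out", "payload": {
  "linear": [
    [0.02,0,0],
    [0.04,0,0],
    [0.02,0,0.04],
    [0,0,0.08],
    [0.06,0,0.05],
    [0.06,-0.02,0],
    [0,0,0],
    [0,0,0]
  ],
  "angular": [
    [0,0,0],
    [0,0,0],
    [0,0,0],
    [0,0,0],
    [0,0,0],
    [0,0,0],
    [0,0,0],
    [0,0,0]
  ],
  "hand": [0,0,0,0,0,0,0,0]
}}

```text
clock: 17.7
position: [0.6234, -0.2769, 0.4122]
ee_rot: [-0.002, 0.659, 0.752, -0.001]
contact_force: [-0.3, 0.7, -0.8]
width: -0.0
gripper_force: 0.0
```

```bash
python3 - <<'E'
from h import *
s=manip.get_state();print(s['position'],s['contact_force'])
b=shot('top','t5');a=shot('side','s5')
uv={}
for im,n in((b,'top'),(a,'side')):
    hsv=cv2.cvtColor(im,cv2.COLOR_BGR2HSV);m=(((hsv[...,0]<6)|(hsv[...,0]>174))&(hsv[...,1]>170)&(hsv[...,2]>90)).astype(np.uint8)
    k,l,st,c=cv2.connectedComponentsWithStats(m)
    print(n,[(c[i].round(1).tolist(),st[i].tolist()) for i in range(1,k) if st[i,4]>3 and 150<c[i][1]<330 and 200<c[i][0]<430],proj(cam(n),[.5048,-.2703,.166]))
# roll in side view vs after release
d=lambda x,y:np.abs(cv2.imread(x).astype(int)-cv2.imread(y).astype(int)).max(2)
print((d('pics/s2.png','pics/s5.png')[240:300,243:262]>40).sum())
E
```

```text
[ 0.62337744 -0.27693794  0.4122458 ] [-0.32625932  0.74980402 -0.75514967]
top [] [367.79319909 215.18043093]
side [([268.6, 253.4], [267, 249, 4, 10, 33])] [269.2238137  253.75858632]
0
```

Cap is at the fully-in position, the roll unmoved, and nothing is touched. Handing in.

```bash
python3 -c "
from rig import manip
print(manip.sign_off())"
```

```text
the job is handed in; nothing more can be done
None
```

I seated the roll upright on the holder and let go of it, then swung the retaining arm in to its end stop, clear of the bystanders, and handed the job in at about 18 s; no verdict came back.

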